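# Pump up the seal of a specimen transport case

## Robot

A 6-joint arm with a two-finger parallel gripper is mounted at the origin on the work surface. World frame = base frame: x ahead of the robot, y to its left, z up, the work surface at z = 0. Lengths are in m, angles in rad, forces in N, time in s.
With the tool pointing down it reaches from about 0.35 to 0.85 m from the base axis. Payload 8.1 kg.
Tool frame: the origin (TCP) lies at the very end of the fingers, on their centre line; the grasp point (between the pads) lies 19 mm behind it (grasp_offset is the distance from the TCP to the grasp point, in m); z points along the fingers, y is the direction in which the jaws open and shut (so a half turn about z gives the same grasp; the last joint's range is limited). The gripper opens to 85 mm and grips with 20 to 120 N. Pads are 22 mm wide; open, the fingers measure 114 mm over their backs; the gripper's body (76 mm by 85 mm) begins 54 mm behind the grasp point. The pads swing forward as they close: fully open they stand 13 mm farther back than shut.
Start: joints at [-1.321, 0.13, 1.488, -0, 1.523, -0.085], TCP at [0.197, -0.567, 0.231] pointing down, gripper open.
Joint ranges: [-2.96, 2.96], [-0.89, 2.26], [0.02, 2.5], [-1.34, 4.48], [0, 2.73], [-2.66, 2.66]. Speed limits (rad/s): [2.39, 2.39, 2.79, 3.14, 3.14, 3.14].

## Interface

Orientations are given as [roll, pitch, yaw] about the fixed x, y, z axes, in that order (R = Rz(yaw) Ry(pitch) Rx(roll)).
In Python, from cell import * gives the robot as it stands.
- The arm moves only by the tool servo_tool, never from a script. Its argument "motion" is a list that holds one entry, the list of rows, each a list of 7 numbers: the shift along the tool's x, y, z in mm, then the turn, a rotation vector about the tool's x, y, z in rad, then the finger opening in mm, from 0 to 85.4. A call has 1 to 20 rows; each row shifts and turns the commanded pose from where the row before left it, along the tool's axes as they then stand; what a row does not reach is not made up. A row lasts 1/12 s, in which the tool goes at most 41.7 mm and 7.16 degrees, less where a joint would pass 70% of its speed; a pose out of reach is approached as far as the arm can. A call is refused whole if a number of a shift passes 41.7 or a number of a turn 0.125, either way. A call with a gripper value outside its range is refused whole. The fingers move at their own pace and stop on an object; "newtons" is the grip in N (left out, the last holds). Time passes only in rows, so rows that do not move let the fingers close. It gives the time, the measured TCP pose, the force and the opening at its end, in the units of the state.
- state(): the state, without advancing time (a new reading comes with each control period).
- capture(name): name is "scene" or "side" or "wrist"; returns a dict with "image" (384x512x3 uint8, red, green, blue), "z_map" (384x512 float32, m along the optical axis (not along the pixel's ray), 0 where there is no reading), "fovy" (degrees; the focal length in pixels is half the picture's height over the tangent of half this angle, whatever the lens; pixels are square), "cx", "cy" (the principal point, pixels), "R" (3x3) and "t" (3): a world point X has camera coordinates R X + t. Camera axes: x right, y down, z forward; pixel columns grow to the right and rows downward; lengths in m; the calibration is good to about 2 mm. A picture is of the moment at which its call begins.
- close_job(): hands the job in, once; it reports no verdict.
The state is a dict: "time_s": time; "joint_positions": joint angles; "joint_velocities": joint speeds; "joint_torque": joint torques, N m; "position": TCP position; "ee_rot": TCP orientation; "wrist_force": force on the tool from outside, world axes, zero at the start; "torque": the same for the moment, N m; "finger_gap": opening from 0.0 (shut) to 1.0 (fully open).
Only numpy, scipy, OpenCV 4.12 (cv2) and the standard library are available. Lean on these libraries where they do the work, as an engineer would, in place of code of your own. Each camera call takes 0.05 s, during which the arm holds its last target. There are 200 camera calls.

## Task

Pressurise the seal of the yellow specimen case with the pump in its lid: push the swinging guard bar fully aside off the plunger, then press the plunger down with full strokes, letting it come all the way up each time, until the indicator pin beside it has popped fully out. Only push and press with the fingers: pick nothing up, do not touch the pin itself, and leave the vial on the lid and the things around the case where they are. Finish with the plunger fully up and the hand clear.

Things in the scene. Friction and masses are not known exactly. Their poses are not given: they have to be found in the camera images.
- case: yellow hard-shell case, fixed to the table, 220 (x) x 320 (y) x 100 mm high. Origin: centre of its underside; z up. Its own x axis points away from the two latches and the carrying handle on its front face, its y axis to the left of that. On the flat lid (100 mm up), on the line x = 0 of the case: the plunger at y = 0, the indicator pin at y = -85 mm, the guard's hinge post (20 mm thick) at y = +65 mm
- guard (a joint): angle of the guard, rad: 0 = the bar lies over the plunger along the case's -y direction; it grows counter-clockwise seen from above, the free end swinging towards the case's +x, to a stop at 1.75. Light friction (about 1 N at the post); it stays where it is left. Fully aside is 1.4 or more
- guard_hinge (a point): point on the vertical hinge axis of the guard, at the height of the bar's top face (65 mm above the lid). The guard is a steel bar 26 mm wide and 7 mm thick, its underside 58 mm above the lid and 6 mm above the plunger; it reaches 88 mm from the hinge axis
- guard_post_top (a point): centre of the top of the upright finger post on the guard's bar, 72 mm from the hinge axis: round, 14 mm thick, standing 24 mm above the bar. Push it sideways to swing the guard
- plunger (a joint): travel of the plunger, m: 0 = fully up (sprung), 0.024 = fully down on its stop. The spring takes about 5 N at the start and 10 to 12 N at the bottom while it lifts the pin; it returns upward by itself in about 0.2 s
- plunger_top (a point): centre of the flat top of the round black plunger head, 48 mm across, 12 mm thick; 52 mm above the lid when up, moves with it
- pin_out (a joint): how far the indicator pin stands out, m: starts between 0 and 0.013, fully out 0.0375. Each full stroke of the plunger raises it during the downstroke by one 0.0075 step (the first stroke by 2 to 10 mm); half strokes may raise nothing; it stays up by itself. Strokes after it is fully out do nothing
- pin_top (a point): centre of the top of the pin; 32 mm above the lid when the pin is in, 69 mm when fully out
- pin: the indicator pin: round steel rod 16 mm thick that comes up out of a grey boss 28 mm across and 30 mm high. Origin on its axis, at the lid's surface when the pin is in
- vial: small white specimen vial, 28 mm across, 56 mm tall, loose, standing on the lid near the front corner on the guard's hinge side. Origin: centre of its underside. Leave it standing there
- sanitizer: hand sanitizer bottle with a pump top, 66 mm across, 184 mm tall, loose on the table to one side of the case. Origin: centre of its underside. Leave it
- glove_box: paper box of gloves, 220 (x) x 120 (y) x 75 mm high, loose on the table to the other side of the case. Origin: centre of its underside. Leave it
Mind the look-alikes: they are no part of the job. Of the things shaped like the vial, the white one is meant.

How it is judged:
By the outcome, as a careful person would: the job done as asked, in the order asked, and still so for the second after the job is handed in, with the robot touching nothing.
It also fails if it takes over 54 s, if anything falls off the work surface, if the arm or the gripper's body presses on something with over 40 N, if the wrist force passes 120 N, or if a joint passes its speed limit or range.

## Working session

There is one attempt and no reset: what is moved stays moved. The work goes in short steps, Python scripts to look and compute and a tool call to move; the robot and the scene stay as the last step left them, time stands still between calls to the robot, and variables do not carry over. Pictures are saved under pics/ and viewed, about 8 in all and at most 12, crops included, and the job is handed in when it is done.

Besides the shell and the picture viewer there is one more tool, called after "Request:" as a command line: name --argument value ..., lists and objects as JSON in quotes. servo_tool: Moves the arm, as the interface text tells. Its arguments: {"type":"object","properties":{"motion":{"type":"array","items":{"type":"array","items":{"type":"array","items":{"type":"number"}}}},"newtons":{"type":"number"}},"required":["motion"]}

```bash
ls; mkdir -p pics; cat > h.py <<'E'
from cell import *
import numpy as np, cv2
def cap(n,f=None):
    c=capture(n)
    if f: cv2.imwrite('pics/'+f,c['image'][:,:,::-1])
    return c
def K(c):
    return 192/np.tan(np.radians(c['fovy'])/2)
def ray(c,u,v):
    d=np.array([(u-c['cx'])/K(c),(v-c['cy'])/K(c),1]); R=np.array(c['R']);t=np.array(c['t'])
    return -R.T@t, R.T@d
def onz(c,u,v,z):
    o,d=ray(c,u,v); return o+d*(z-o[2])/d[2]
def cloud(c):
    v,u=np.mgrid[:384,:512]; z=c['z_map']
    P=np.stack([(u-c['cx'])/K(c)*z,(v-c['cy'])/K(c)*z,z],-1)
    return (P-np.array(c['t']))@np.array(c['R'])
def proj(c,X):
    p=np.array(c['R'])@X+np.array(c['t']); return p[0]/p[2]*K(c)+c['cx'],p[1]/p[2]*K(c)+c['cy']
E
python3 - <<'E'
from h import *
a=cap('scene'); b=cap('side')
cv2.imwrite('pics/1.png',cv2.resize(a['image'][:,:,::-1],(800,600)))
cv2.imwrite('pics/2.png',cv2.resize(b['image'][:,:,::-1],(800,600)))
for c in(a,b): print(c['fovy'],c['cx'],c['cy'],-np.array(c['R']).T@c['t'],(c['z_map']>0).mean())
print(state())
E
```

```text
pics
49.954191097634336 257.27334603866325 189.7939201618376 [1.32098521 0.7038196  1.05744376] 0.995880126953125
55.50375030351193 248.62778059616156 194.37316084757853 [0.13949493 0.84172746 0.78061878] 0.9959564208984375
{'time_s': 0.1, 'joint_positions': array([-1.32138128e+00,  1.31102109e-01,  1.48916187e+00,  1.62022679e-05,
        1.52300178e+00, -8.53982644e-02]), 'joint_velocities': array([ 0.00120464, -0.00165904, -0.00238122, -0.00090065,  0.0007413 ,
        0.00265718]), 'joint_torque': array([ 9.61398837e-04, -5.70952213e+01, -5.01941586e+01, -2.90501075e-04,
        8.15144536e-03, -2.13097269e-05]), 'position': array([ 0.19706171, -0.56619567,  0.23034417]), 'ee_rot': array([-3.13992702e+00, -1.58830196e-04,  3.34812389e-01]), 'wrist_force': array([0.02239478, 1.10615083, 0.06363731]), 'torque': array([-0.0592922 ,  0.01084645,  0.04577668]), 'finger_gap': 1.000575366367235}
```

View pics/1.png

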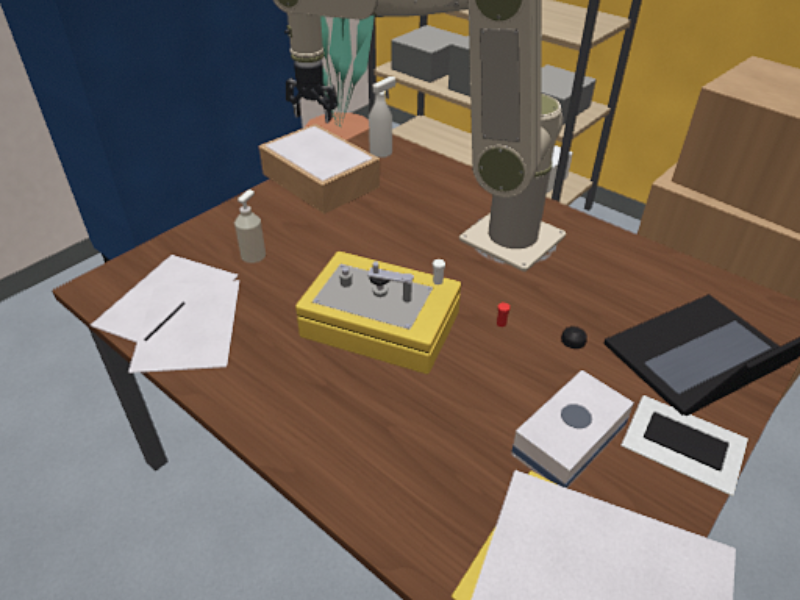

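View pics/2.png

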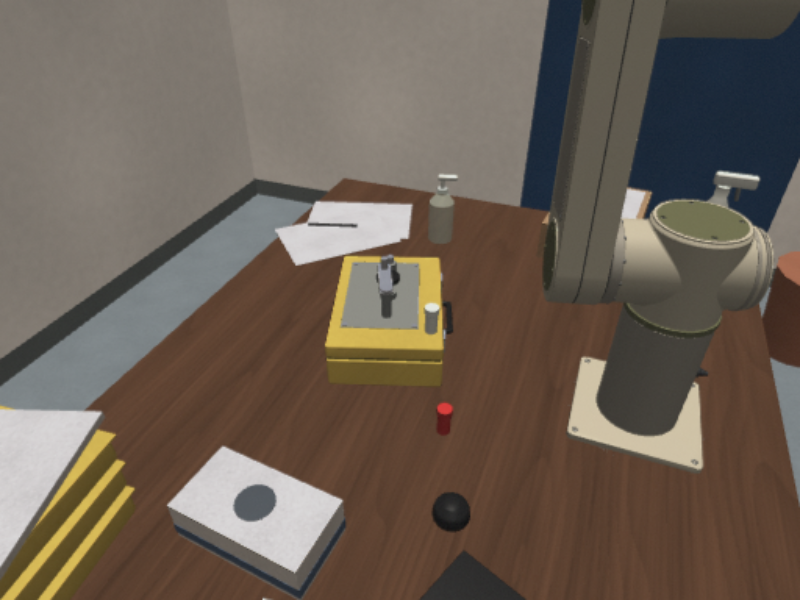

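The case lies with its handle towards the robot: in scene (800x600 view), hinge post at (407,290), bar and finger post at (375,268), plunger (380,290), pin boss (345,276), vial (438,272). Now I'll measure the lid and the points on it.

```bash
python3 - <<'E'
from h import *
S={}
for n in('scene','side'):
    c=cap(n); P=cloud(c); S[n]=(c,P)
    hsv=cv2.cvtColor(c['image'],cv2.COLOR_RGB2HSV)
    reg=(P[...,0]>.2)&(P[...,0]<.9)&(P[...,1]>-.6)&(P[...,1]<.3)
    yel=(hsv[...,0]>18)&(hsv[...,0]<32)&(hsv[...,1]>120)&reg&(P[...,2]>.05)
    top=yel&(abs(P[...,2]-.1)<.012)
    q=P[top][:,:2]
    print(n,top.sum(),np.median(P[top][:,2]),cv2.minAreaRect((q*1000).astype(np.float32)), q.min(0),q.max(0))
    r=cv2.boxPoints(cv2.minAreaRect((q*1000).astype(np.float32))); print(r)
    ab=reg&(P[...,2]>.106)&(P[...,2]<.3)
    hull=cv2.minAreaRect((q*1000).astype(np.float32)); 
    inside=ab&np.array([[0]]).astype(bool) if False else ab
    ctr=np.array(hull[0])/1000
    inside=ab&(np.hypot(P[...,0]-ctr[0],P[...,1]-ctr[1])<.2)
    for lo,hi in((.11,.14),(.14,.155),(.156,.17),(.17,.195)):
        m=(inside&(P[...,2]>lo)&(P[...,2]<=hi)).astype(np.uint8)
        k,l,st,ce=cv2.connectedComponentsWithStats(m)
        for i in range(1,k):
            if st[i,4]>4: print(lo,hi,st[i],np.median(P[l==i],0).round(3),np.median(c['image'][l==i],0))
crop=[]
for n,(y0,x0) in (('scene',(150,180)),('side',(150,200))):
    i=S[n][0]['image'][y0:y0+100,x0:x0+130,::-1]; crop.append(cv2.resize(i,None,fx=3,fy=3,interpolation=cv2.INTER_CUBIC))
cv2.imwrite('pics/3.png',np.hstack(crop))
E
```

```text
scene 1826 0.10085974364080268 ((507.3801574707031, -43.41084289550781), (225.20034790039062, 321.795166015625), 18.920005798339844) [ 0.35315671 -0.22141157] [0.6605631  0.14123597]
[[ 348.69284   72.28344]
 [ 453.0342  -232.12582]
 [ 666.0675  -159.10513]
 [ 561.7261   145.30414]]
0.11 0.14 [218 173   8  10  55] [ 0.539 -0.117  0.126] [85. 84. 81.]
0.11 0.14 [277 173   7   8  44] [0.395 0.037 0.124] [117.5 114.  110. ]
0.11 0.14 [239 182   9   7  50] [ 0.51  -0.038  0.116] [130. 128. 126.]
0.11 0.14 [258 184   6   8  38] [0.49  0.024 0.127] [66.5 65.5 64.5]
0.14 0.155 [277 169   8   5  21] [0.397 0.035 0.148] [119. 116. 112.]
0.14 0.155 [219 171   5   4  15] [ 0.535 -0.122  0.146] [159. 160. 171.]
0.14 0.155 [236 177  14   6  42] [ 0.521 -0.033  0.15 ] [36.5 35.  36.5]
0.14 0.155 [258 181   6   5  20] [0.491 0.024 0.148] [64. 64. 63.]
0.156 0.17 [277 166   8   5  28] [0.39  0.033 0.158] [235.5 239.  236.5]
0.156 0.17 [235 171  30  11 154] [ 0.502 -0.015  0.166] [168. 168. 178.]
0.17 0.195 [239 167   4   7  24] [ 0.516 -0.045  0.185] [143.  139.5 106. ]
0.17 0.195 [258 177   5   3  
[... 405 characters left out ...]
250 184   4   6   7] [ 0.491 -0.045  0.113] [131. 131. 127.]
0.11 0.14 [244 192   7  10  55] [0.478 0.027 0.124] [59. 59. 56.]
0.11 0.14 [272 202   8  10  64] [0.384 0.042 0.124] [99.  97.  89.5]
0.14 0.155 [247 163   5   3  12] [ 0.53  -0.12   0.143] [133.5 131.5 136. ]
0.14 0.155 [250 173   6  10  43] [ 0.487 -0.042  0.15 ] [42. 41. 41.]
0.14 0.155 [241 175   1   6   6] [ 0.52  -0.026  0.149] [60.  59.5 57. ]
0.14 0.155 [244 189   7   4  23] [0.479 0.028 0.146] [58. 59. 56.]
0.14 0.155 [271 194  10  10  60] [0.384 0.041 0.152] [131.5 125.5  94. ]
0.156 0.17 [242 169  10  20 162] [ 0.494 -0.004  0.164] [145.  147.5 156. ]
0.17 0.195 [244 164   4   8  27] [ 0.511 -0.04   0.182] [77. 76. 73.]
```

View pics/3.png

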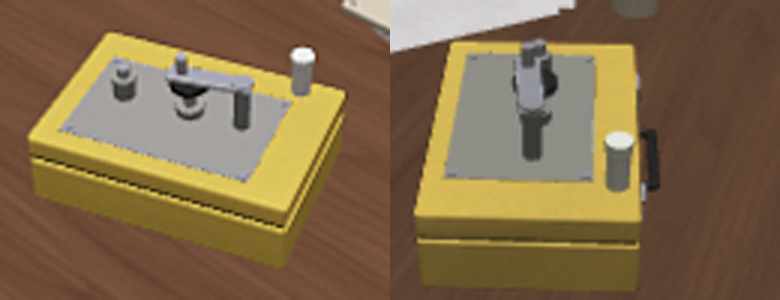

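Case centre ≈ (0.505, -0.041), yaw ≈ 0.331; the lid height, size, pin and hinge positions agree with the given layout. The tool x axis already lies along case +x and tool y along case -y. I'm moving to behind the finger post (high, fingers shut).

Request:
servo_tool --motion '[[[21.5, -19.5, 0, 0, 0, 0, 0], [21.5, -19.5, 0, 0, 0, 0, 0], [21.5, -19.5, 0, 0, 0, 0, 0], [21.5, -19.5, 0, 0, 0, 0, 0], [21.5, -19.5, 0, 0, 0, 0, 0], [21.5, -19.5, 0, 0, 0, 0, 0], [21.5, -19.5, 0, 0, 0, 0, 0], [21.5, -19.5, 0, 0, 0, 0, 0], [21.5, -19.5, 0, 0, 0, 0, 0], [21.5, -19.5, 0, 0, 0, 0, 0], [21.5, -19.5, 0, 0, 0, 0, 0], [21.5, -19.5, 0, 0, 0, 0, 0], [21.5, -19.5, 0, 0, 0, 0, 0], [21.5, -19.5, 0, 0, 0, 0, 0], [21.5, -19.5, 0, 0, 0, 0, 0], [21.5, -19.5, 0, 0, 0, 0, 0], [21.5, -19.5, 0, 0, 0, 0, 0], [21.5, -19.5, 0, 0, 0, 0, 0], [21.5, -19.5, 0, 0, 0, 0, 0], [0, 0, 0, 0, 0, 0, 0]]]' --newtons 30

```text
time_s: 1.87
position: [0.4627, -0.0785, 0.2312]
ee_rot: [-3.14, -0.001, 0.338]
wrist_force: [0.4, 0.4, -0.3]
finger_gap: -0.0
```

```bash
python3 - <<'E'
from h import *
c=cap('wrist'); d=cap('side'); 
a=cv2.resize(c['image'][:,:,::-1],(400,300)); b=cv2.resize(d['image'][100:250,180:380,::-1],(400,300),interpolation=cv2.INTER_CUBIC)
cv2.imwrite('pics/4.png',np.hstack([a,b]))
C=np.array([.505,-.041]);a=.331;ex=np.array([np.cos(a),np.sin(a)]);ey=np.array([-ex[1],ex[0]])
P=cloud(c); q=np.stack([(P[...,:2]-C)@ex,(P[...,:2]-C)@ey],-1)
for lo,hi,n in((.178,.195,'post'),(.16,.17,'bar'),(.12,.145,'pin')):
    m=((abs(q[...,0])<.06)&(q[...,1]>-.11)&(q[...,1]<.09)&(P[...,2]>lo)&(P[...,2]<hi)).astype(np.uint8)
    k,l,st,ce=cv2.connectedComponentsWithStats(m)
    for i in range(1,k):
        if st[i,4]>60: print(n,st[i],np.median(q[l==i],0).round(4),np.percentile(q[l==i],[2,98],axis=0).round(4).tolist(),np.median(P[l==i][:,2]),P[l==i][:,2].max())
print((np.array(state()['position'][:2])-C)@ex,(np.array(state()['position'][:2])-C)@ey)
E
```

```text
post [224 128  20  21 330] [ 0.0075 -0.0088] [[0.0012, -0.0149], [0.0134, -0.0026]] 0.1872499333239792 0.18937826706694139
bar [ 127  117  131   45 3986] [0.0037 0.0288] [[-0.0109, -0.0224], [0.0186, 0.0721]] 0.16367360633010786 0.1695981801158936
pin [308 125  32  31 758] [ 0.0013 -0.0839] [[-0.0121, -0.0983], [0.012, -0.0738]] 0.12906656093214586 0.1446468779826671
-0.05449669592961766 -0.024223651680278263
```

View pics/4.png

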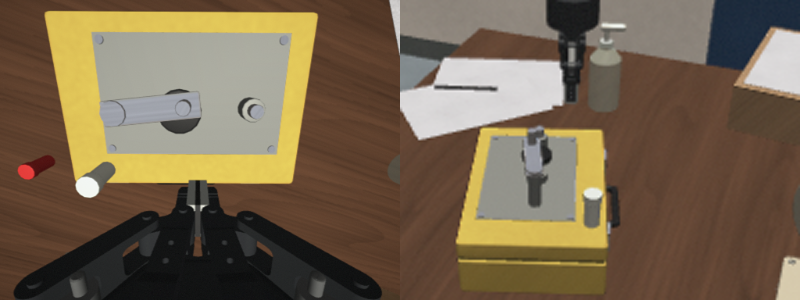

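Post top measured at case (7.5, -9) mm, z≈0.189, so the guard is at about 0.1 rad; the pin is about 12 mm out. I'll lower the fingers behind the post.

Request:
servo_tool --motion '[[[6, -4, 14, 0, 0, 0, 0], [6, -4, 14, 0, 0, 0, 0], [6, -4, 14, 0, 0, 0, 0], [6, -3, 14, 0, 0, 0, 0], [5, 0, 0, 0, 0, 0, 0], [6, 0, 0, 0, 0, 0, 0], [0, 0, 0, 0, 0, 0, 0]]]'

```text
time_s: 2.55
position: [0.4903, -0.0575, 0.1762]
ee_rot: [3.141, -0.001, 0.334]
wrist_force: [0.4, 0.1, 1.2]
finger_gap: -0.004
```

```bash
python3 - <<'E'
from h import *
C=np.array([.505,-.041]);a=.331;ex=np.array([np.cos(a),np.sin(a)]);ey=np.array([-ex[1],ex[0]])
s=state();p=np.array(s['position']);print((p[:2]-C)@ex,(p[:2]-C)@ey,p[2],s['joint_positions'],s['wrist_force'])
E
```

```text
-0.019232523202852472 -0.010829385787854945 0.17623960519646295 [-2.20567692e-01 -1.29136735e-01  1.84896655e+00 -6.29657379e-05
  1.42054832e+00  1.01608635e+00] [0.4322227  0.12407273 1.20744629]
```

Now I'll swing the guard with constant tool-frame steps that circle the hinge.

Request:
servo_tool --motion '[[[7.5, 1.5, 0, 0, 0, -0.1, 0], [7.5, 1.5, 0, 0, 0, -0.1, 0], [7.5, 1.5, 0, 0, 0, -0.1, 0], [7.5, 1.5, 0, 0, 0, -0.1, 0], [7.5, 1.5, 0, 0, 0, -0.1, 0], [7.5, 1.5, 0, 0, 0, -0.1, 0], [7.5, 1.5, 0, 0, 0, -0.1, 0], [7.5, 1.5, 0, 0, 0, -0.1, 0], [0, 0, 0, 0, 0, 0, 0]]]'

```text
time_s: 3.3
position: [0.5432, -0.029, 0.1767]
ee_rot: [3.14, -0.001, 1.14]
wrist_force: [0.6, -0.1, 0.4]
finger_gap: 0.001
```

```bash
python3 - <<'E'
from h import *
C=np.array([.505,-.041]);a=.331;ex=np.array([np.cos(a),np.sin(a)]);ey=np.array([-ex[1],ex[0]])
s=state();p=np.array(s['position']);print((p[:2]-C)@ex,(p[:2]-C)@ey,p[2],s['ee_rot'],s['joint_positions'],s['wrist_force'])
d=cap('scene');e=cap('wrist')
cv2.imwrite('pics/5.png',np.hstack([cv2.resize(d['image'][100:250,180:380,::-1],(400,300),interpolation=cv2.INTER_CUBIC),cv2.resize(e['image'][:,:,::-1],(400,300))]))
E
```

```text
0.040028050251394845 -0.0010563616280573392 0.17665491690653784 [ 3.13976902e+00 -6.18110292e-04  1.13957560e+00] [-1.47637240e-01  9.32700821e-03  1.71541643e+00  8.41929641e-05
  1.41492547e+00  2.83571059e-01] [ 0.61128214 -0.13673205  0.44168531]
```

View pics/5.png

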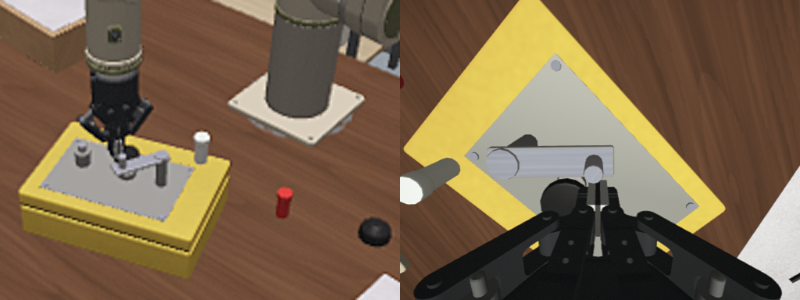

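The bar follows squarely and the guard is at about 0.8 rad. I'll continue to about 1.6.

Request:
servo_tool --motion '[[[7.5, 1.5, 0, 0, 0, -0.1, 0], [7.5, 1.5, 0, 0, 0, -0.1, 0], [7.5, 1.5, 0, 0, 0, -0.1, 0], [7.5, 1.5, 0, 0, 0, -0.1, 0], [7.5, 1.5, 0, 0, 0, -0.1, 0], [7.5, 1.5, 0, 0, 0, -0.1, 0], [7.5, 1.5, 0, 0, 0, -0.1, 0], [4, 1, 0, 0, 0, -0.05, 0], [4, 1, 0, 0, 0, -0.05, 0], [0, 0, 0, 0, 0, 0, 0]]]'

```text
time_s: 4.23
position: [0.5588, 0.0288, 0.1759]
ee_rot: [3.141, 0.0, 1.934]
wrist_force: [-0.2, 0.2, 0.3]
finger_gap: -0.002
```

```bash
python3 - <<'E'
from h import *
C=np.array([.505,-.041]);a=.331;ex=np.array([np.cos(a),np.sin(a)]);ey=np.array([-ex[1],ex[0]])
s=state();p=np.array(s['position']);print((p[:2]-C)@ex,(p[:2]-C)@ey,p[2],s['ee_rot'],s['joint_positions'],s['wrist_force'])
c=cap('scene');P=cloud(c); q=np.stack([(P[...,:2]-C)@ex,(P[...,:2]-C)@ey],-1)
m=(q[...,1]>.04)&(q[...,1]<.09)&(q[...,0]>-.02)&(q[...,0]<.11)&(P[...,2]>.158)&(P[...,2]<.17)
r=q[m]; v=np.linalg.svd(r-r.mean(0),full_matrices=False)[2][0]; v=v*np.sign(v[0]); print(m.sum(),np.arctan2(v[0],-v[1]),r.min(0),r.max(0))
E
```

```text
0.0735911475075961 0.0485534382756466 0.17588608419145244 [3.14103393e+00 2.76588112e-04 1.93419893e+00] [-4.00527658e-02  5.32590685e-02  1.67196992e+00 -3.54538971e-05
  1.41574122e+00 -4.03449984e-01] [-0.17591751  0.20238544  0.32554238]
123 1.6250047171427122 [-0.01085959  0.05003657] [0.08819014 0.07910872]
```

Guard measured at ≈1.62 rad. Backing off and moving over the plunger.

Request:
servo_tool --motion '[[[-12, 0, 0, 0, 0, 0, 0], [-12, -19, 0, 0, 0, 0, 0], [-11, -19, 0, 0, 0, 0, 0], [-11, -19, 0, 0, 0, 0, 0], [0, -18, 0, 0, 0, 0, 0], [0, 0, 6, 0, 0, 0, 0], [0, 0, 6, 0, 0, 0, 0], [0, 0, 0, 0, 0, 0, 0], [0, 0, 0, 0, 0, 0, 0]]]'

```text
time_s: 5.03
position: [0.5052, -0.0409, 0.1627]
ee_rot: [-3.141, -0.001, 1.934]
wrist_force: [0.1, 0.6, 0.4]
finger_gap: -0.001
```

```bash
python3 - <<'E'
from h import *
C=np.array([.505,-.041]);a=.331;ex=np.array([np.cos(a),np.sin(a)]);ey=np.array([-ex[1],ex[0]])
s=state();p=np.array(s['position']);print((p[:2]-C)@ex,(p[:2]-C)@ey,p[2],s['wrist_force'])
c=cap('wrist');d=cap('side')
P=cloud(c); q=np.stack([(P[...,:2]-C)@ex,(P[...,:2]-C)@ey],-1)
m=(np.hypot(q[...,0],q[...,1]+.085)<.02)&(P[...,2]>.12)&(P[...,2]<.19); print('pin',m.sum(),P[m][:,2].max() if m.any() else 0)
cv2.imwrite('pics/6.png',np.hstack([cv2.resize(d['image'][120:220,200:333,::-1],(400,300),interpolation=cv2.INTER_CUBIC),cv2.resize(c['image'][:,:,::-1],(400,300))]))
E
```

```text
0.00021988569610719897 5.4379040659373724e-05 0.1627208091293023 [0.11185522 0.55556072 0.3539882 ]
pin 230 0.1439372212256593
```

View pics/6.png

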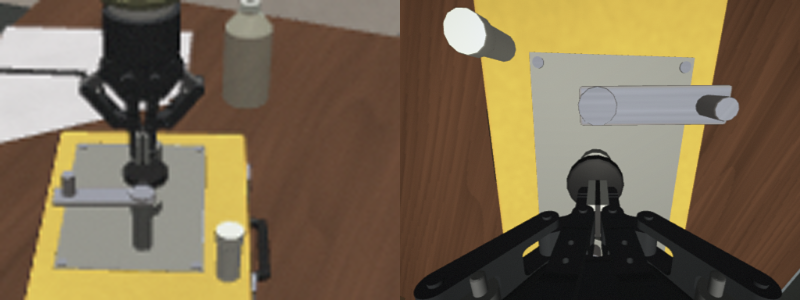

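The fingertip is centred over the plunger and the guard is clear. First press now, checking the force at the bottom.

Request:
servo_tool --motion '[[[0, 0, 8, 0, 0, 0, 0], [0, 0, 8, 0, 0, 0, 0], [0, 0, 8, 0, 0, 0, 0], [0, 0, 7, 0, 0, 0, 0], [0, 0, 3, 0, 0, 0, 0], [0, 0, 1, 0, 0, 0, 0], [0, 0, 0, 0, 0, 0, 0], [0, 0, 0, 0, 0, 0, 0]]]'

```text
time_s: 5.8
position: [0.5064, -0.0408, 0.1292]
ee_rot: [3.139, 0.001, 1.935]
wrist_force: [0.7, 0.3, 9.4]
finger_gap: 0.004
```

Request:
servo_tool --motion '[[[0, 0, 1, 0, 0, 0, 0], [0, 0, 1, 0, 0, 0, 0], [0, 0, 0, 0, 0, 0, 0], [0, 0, 0, 0, 0, 0, 0]]]'

```text
time_s: 6.13
position: [0.5065, -0.0407, 0.128]
ee_rot: [3.139, 0.001, 1.935]
wrist_force: [-3.3, 1.8, 15.0]
finger_gap: -0.004
```

On the stop (z = 0.128, force rising). I'll press 1 mm more, release fully and wait, then check the pin.

Request:
servo_tool --motion '[[[0, 0, 1, 0, 0, 0, 0], [0, 0, 0, 0, 0, 0, 0], [0, 0, -10, 0, 0, 0, 0], [0, 0, -10, 0, 0, 0, 0], [0, 0, -10, 0, 0, 0, 0], [0, 0, -8, 0, 0, 0, 0], [0, 0, 0, 0, 0, 0, 0], [0, 0, 0, 0, 0, 0, 0], [0, 0, 0, 0, 0, 0, 0], [0, 0, 0, 0, 0, 0, 0]]]'

```text
time_s: 6.97
position: [0.5045, -0.0407, 0.1624]
ee_rot: [-3.14, -0.001, 1.935]
wrist_force: [-0.9, 0.2, -0.3]
finger_gap: 0.0
```

```bash
cat > pin.py <<'E'
from h import *
C=np.array([.505,-.041]);a=.331;ex=np.array([np.cos(a),np.sin(a)]);ey=np.array([-ex[1],ex[0]])
s=state();p=np.array(s['position']);print(s['time_s'],(p[:2]-C)@ex,(p[:2]-C)@ey,p[2],s['wrist_force'])
for n in('wrist','scene','side'):
    c=cap(n);P=cloud(c); q=np.stack([(P[...,:2]-C)@ex,(P[...,:2]-C)@ey],-1)
    m=(np.hypot(q[...,0],q[...,1]+.085)<.02)&(P[...,2]>.12)&(P[...,2]<.19); print(n,'pin',m.sum(),np.sort(P[m][:,2])[-5:].round(4))
    m=(np.hypot(q[...,0],q[...,1])<.024)&(P[...,2]>.11)&(P[...,2]<.156);print('plunger',m.sum(),np.percentile(P[m][:,2],[50,80,95]).round(4) if m.any() else 0)
E
python3 pin.py
```

```text
6.9667 -0.0003350523857521911 0.00041861791539139103 0.16236110293302658 [-0.92231886  0.17449735 -0.34912354]
wrist pin 230 [0.143  0.1434 0.1436 0.1438 0.1441]
plunger 2526 [0.1503 0.1509 0.1514]
scene pin 61 [0.156  0.1563 0.158  0.1588 0.159 ]
plunger 135 [0.1495 0.1535 0.1554]
side pin 9 [0.128  0.1286 0.1291 0.1293 0.1509]
plunger 109 [0.1503 0.1515 0.1527]
```

The plunger is back up and the pin rose to ≈0.158 in the scene view (the wrist view of the pin is blocked by the gripper). Two more full strokes.

Request:
servo_tool --motion '[[[0, 0, 10, 0, 0, 0, 0], [0, 0, 8, 0, 0, 0, 0], [0, 0, 8, 0, 0, 0, 0], [0, 0, 7, 0, 0, 0, 0], [0, 0, 3, 0, 0, 0, 0], [0, 0, 2, 0, 0, 0, 0], [0, 0, 0, 0, 0, 0, 0], [0, 0, 0, 0, 0, 0, 0], [0, 0, -10, 0, 0, 0, 0], [0, 0, -10, 0, 0, 0, 0], [0, 0, -10, 0, 0, 0, 0], [0, 0, -8, 0, 0, 0, 0], [0, 0, 0, 0, 0, 0, 0], [0, 0, 0, 0, 0, 0, 0], [0, 0, 0, 0, 0, 0, 0], [0, 0, 0, 0, 0, 0, 0]]]'

```text
time_s: 8.45
position: [0.5045, -0.0407, 0.1624]
ee_rot: [-3.14, -0.001, 1.935]
wrist_force: [1.2, 0.3, -0.4]
finger_gap: 0.003
```

Request:
servo_tool --motion '[[[0, 0, 10, 0, 0, 0, 0], [0, 0, 8, 0, 0, 0, 0], [0, 0, 8, 0, 0, 0, 0], [0, 0, 7, 0, 0, 0, 0], [0, 0, 3, 0, 0, 0, 0], [0, 0, 2, 0, 0, 0, 0], [0, 0, 0, 0, 0, 0, 0], [0, 0, 0, 0, 0, 0, 0]]]'

```text
time_s: 9.12
position: [0.5062, -0.041, 0.1279]
ee_rot: [3.139, 0.001, 1.935]
wrist_force: [-9.3, 1.5, 26.1]
finger_gap: 0.0
```

Request:
servo_tool --motion '[[[0, 0, -10, 0, 0, 0, 0], [0, 0, -10, 0, 0, 0, 0], [0, 0, -10, 0, 0, 0, 0], [0, 0, -8, 0, 0, 0, 0], [0, 0, 0, 0, 0, 0, 0], [0, 0, 0, 0, 0, 0, 0], [0, 0, 0, 0, 0, 0, 0], [0, 0, 0, 0, 0, 0, 0]]]'

```text
time_s: 9.78
position: [0.5045, -0.0407, 0.1623]
ee_rot: [-3.14, -0.001, 1.935]
wrist_force: [-0.8, -0.2, 1.1]
finger_gap: 0.002
```

```bash
python3 pin.py
```

```text
9.7833 -0.00035710900704174423 0.0004063409841528578 0.1623067793803197 [-0.83490954 -0.23160428  1.0785965 ]
wrist pin 230 [0.143  0.143  0.1431 0.1432 0.1437]
plunger 2524 [0.1503 0.1508 0.1513]
scene pin 76 [0.1718 0.1722 0.1723 0.1733 0.1737]
plunger 134 [0.1495 0.1531 0.1549]
side pin 14 [0.1557 0.159  0.1627 0.167  0.1676]
plunger 108 [0.1503 0.1518 0.1527]
```

Request:
servo_tool --motion '[[[0, 0, 10, 0, 0, 0, 0], [0, 0, 8, 0, 0, 0, 0], [0, 0, 8, 0, 0, 0, 0], [0, 0, 7, 0, 0, 0, 0], [0, 0, 3, 0, 0, 0, 0], [0, 0, 2, 0, 0, 0, 0], [0, 0, 0, 0, 0, 0, 0], [0, 0, 0, 0, 0, 0, 0], [0, 0, -10, 0, 0, 0, 0], [0, 0, -10, 0, 0, 0, 0], [0, 0, -10, 0, 0, 0, 0], [0, 0, -8, 0, 0, 0, 0], [0, 0, 0, 0, 0, 0, 0], [0, 0, 0, 0, 0, 0, 0], [0, 0, 0, 0, 0, 0, 0], [0, 0, 0, 0, 0, 0, 0]]]'

```text
time_s: 11.27
position: [0.5045, -0.0407, 0.1623]
ee_rot: [-3.14, -0.001, 1.935]
wrist_force: [-0.1, 1.0, 0.3]
finger_gap: -0.002
```

```bash
python3 pin.py|grep -v plun
```

```text
11.2667 -0.00036226309401735134 0.00040412137802811035 0.1623227051121907 [-0.11212974  0.98866141  0.34025673]
wrist pin 231 [0.1429 0.143  0.1432 0.1433 0.1439]
scene pin 77 [0.1719 0.1728 0.1731 0.1732 0.1733]
side pin 14 [0.1583 0.1602 0.1648 0.1672 0.1674]
```

Request:
servo_tool --motion '[[[0, 0, 10, 0, 0, 0, 0], [0, 0, 8, 0, 0, 0, 0], [0, 0, 8, 0, 0, 0, 0], [0, 0, 7, 0, 0, 0, 0], [0, 0, 3, 0, 0, 0, 0], [0, 0, 2, 0, 0, 0, 0], [0, 0, 0, 0, 0, 0, 0], [0, 0, 0, 0, 0, 0, 0], [0, 0, -10, 0, 0, 0, 0], [0, 0, -10, 0, 0, 0, 0], [0, 0, -10, 0, 0, 0, 0], [0, 0, -8, 0, 0, 0, 0], [0, 0, 0, 0, 0, 0, 0], [0, 0, 0, 0, 0, 0, 0], [0, 0, 0, 0, 0, 0, 0], [0, 0, 0, 0, 0, 0, 0]]]'

```text
time_s: 12.75
position: [0.5045, -0.0407, 0.1623]
ee_rot: [-3.14, -0.001, 1.935]
wrist_force: [0.1, 0.8, 0.1]
finger_gap: -0.001
```

```bash
python3 pin.py|grep -v plun
```

```text
12.75 -0.0003587797077325211 0.00041636877283088845 0.16232989223889988 [0.06305596 0.79373725 0.102803  ]
wrist pin 231 [0.143  0.1432 0.1436 0.1436 0.1441]
scene pin 74 [0.1706 0.1709 0.1716 0.1718 0.1735]
side pin 14 [0.1529 0.1574 0.1639 0.1654 0.1682]
```

The pin height is unchanged over the last two strokes, at ≈0.169–0.172, so it is fully out. Lifting clear and checking everything once more.

Request:
servo_tool --motion '[[[0, 0, -15, 0, 0, 0, 0], [0, 0, -20, 0, 0, 0, 0], [0, 0, -20, 0, 0, 0, 0], [0, 0, -20, 0, 0, 0, 0], [0, 0, -20, 0, 0, 0, 0], [-15, -15, -10, 0, 0, 0, 0], [15, -20, 0, 0, 0, 0, 0], [20, -20, 0, 0, 0, 0, 0], [20, -20, 0, 0, 0, 0, 0], [20, -20, 0, 0, 0, 0, 0], [0, 0, 0, 0, 0, 0, 0], [0, 0, 0, 0, 0, 0, 0], [0, 0, 0, 0, 0, 0, 0]]]'

```text
time_s: 13.98
position: [0.3954, -0.0187, 0.2685]
ee_rot: [3.141, 0.001, 1.935]
wrist_force: [-0.3, -0.1, -0.7]
finger_gap: 0.001
```

```bash
python3 pin.py; python3 - <<'E'
from h import *
a=cap('side');b=cap('scene')
cv2.imwrite('pics/7.png',np.hstack([cv2.resize(d['image'][100:250,170:370,::-1],(400,300),interpolation=cv2.INTER_CUBIC) for d in(a,b)]))
C=np.array([.505,-.041]);t=.331;ex=np.array([np.cos(t),np.sin(t)]);ey=np.array([-ex[1],ex[0]])
P=cloud(b); q=np.stack([(P[...,:2]-C)@ex,(P[...,:2]-C)@ey],-1)
m=(q[...,1]>.04)&(q[...,1]<.09)&(q[...,0]>-.02)&(q[...,0]<.11)&(P[...,2]>.158)&(P[...,2]<.17)
r=q[m]; v=np.linalg.svd(r-r.mean(0),full_matrices=False)[2][0]; v=v*np.sign(v[0]); print('guard',np.arctan2(v[0],-v[1]))
E
```

```text
13.9833 -0.09640752273566446 0.05671627228969713 0.26848960864786897 [-0.30596137 -0.08932585 -0.6733357 ]
wrist pin 72 [0.1687 0.1688 0.169  0.169  0.1695]
plunger 1553 [0.1503 0.1509 0.1515]
scene pin 76 [0.1712 0.1719 0.173  0.1736 0.1765]
plunger 142 [0.151  0.154  0.1553]
side pin 92 [0.1681 0.1684 0.1692 0.1692 0.1699]
plunger 115 [0.1505 0.1516 0.1527]
guard 1.6385542704368163
```

View pics/7.png

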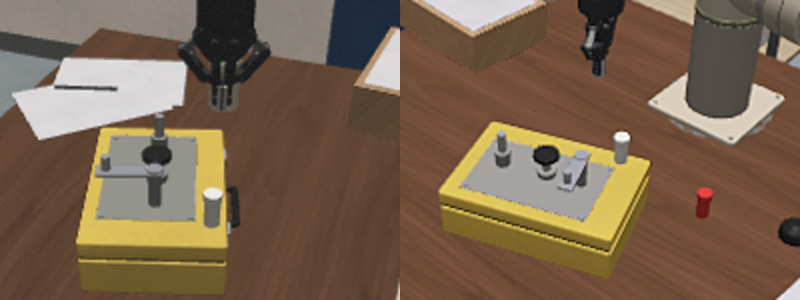

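The pin top is at 0.169 m, the plunger is up (0.151), the guard is at 1.64 rad, the vial is standing and the hand is clear (about 110 mm above the vial). Handing in.

```bash
python3 -c "
from cell import *
print(close_job())"
```

```text
the job is handed in; nothing more can be done
None
```

The seal is pumped up. I swung the guard aside by its finger post, gave the plunger five full strokes with release to fully up after each, lifted the hand clear, and handed in at about 14 s.

| Check after lifting clear | Reading |
|---|---|
| Guard angle | about 1.64 rad (1.4 or more needed) |
| Plunger top | about 51 mm above the lid (52 mm is fully up) |
| Pin top, wrist and side cameras | 69 mm above the lid, the fully-out height |
| Pin top, scene camera | 71–76 mm above the lid |
| Vial | still standing in its place |
| Hand | about 0.11 m above the vial, touching nothing |

- **Strokes:** the pin stopped rising after the third stroke. The last two changed nothing and served as confirmation.
- **Pin readings:** the scene camera reads a few millimetres high there. I put that down to edge noise. While the hand was over the plunger, the wrist camera's pin reading (about 44 mm) was blocked by the gripper, so I ignored it.
- **Forces:** the highest wrist reading I saw was about 28 N, at the bottom of a stroke. Only the end of each move is reported, so a brief peak could have been higher.
- **Not re-measured:** I did not measure the sanitizer bottle or the glove box again. The hand did not come near them at their height.

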